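# Scrub out a beaker in the tilted wash stand

## Robot

A 6-joint arm with a two-finger parallel gripper is mounted at the origin on a cart in front of the work surface, level with it; the furniture and walls round the work are solid. World frame = base frame: x ahead of the robot, y to its left, z up, the work surface at z = 0. Lengths are in m, angles in rad, forces in N, time in s.
With the tool pointing down it reaches from about 0.375 to 0.975 m from the base axis. Payload 3.8 kg.
Tool frame: the origin (TCP) lies between the finger pads; the fingertips stand 8 mm ahead of it and the grasp point (between the pads) lies 11 mm behind it (tcp_to_tips is the distance from the TCP to the fingertips, in m); z points along the fingers, y is the line along which they close (so a half turn about z gives the same grasp; the last joint's range is limited). The gripper opens to 85 mm and grips with 20 to 120 N. Pads are 22 mm wide; open, the fingers measure 114 mm over their backs; the gripper's body (76 mm by 85 mm) begins 54 mm behind the grasp point. The pads swing forward as they close: fully open they stand 13 mm farther back than shut.
Start: joints at [-1.292, 0.264, 1.604, -0, 1.274, -0.037], TCP at [0.21, -0.642, 0.208] pointing down, gripper open.
Joint ranges: [-2.63, 2.63], [-0.94, 2.18], [0.31, 2.57], [-1.31, 4.45], [0, 2.66], [-2.55, 2.55]. Speed limits (rad/s): [2.57, 2.57, 3.14, 3.14, 3.14, 3.14].

## Interface

Orientations are given as a rotation vector (axis times angle).
In Python, from workcell import * gives the robot as it stands.
- The arm moves only by the tool move_arm, never from a script. Its argument "series" is one flat list of numbers, 7 for each row, row after row: the finger opening in cm, from 0 to 8.54, then the shift along the tool's x, y, z in cm, then the turn, a rotation vector about the tool's x, y, z in degrees. A call has 1 to 5 rows; each row shifts and turns the commanded pose from where the row before left it, along the tool's axes as they then stand; what a row does not reach is not made up. A row lasts 1/8 s, in which the tool goes at most 62.5 mm and 10.7 degrees, less where a joint would pass 70% of its speed; a pose out of reach is approached as far as the arm can. A call is refused whole if a number of a shift passes 6.25 or a number of a turn 10.7, either way. A call with a gripper value outside its range is refused whole. The fingers move at their own pace and stop on an object; "grip_force" is the grip in N (left out, the last holds). Time passes only in rows, so rows that do not move let the fingers close. It gives the time, the measured TCP pose, the force, the opening and the grip force at its end, in the units of the state.
- read_state(): the state, without advancing time (a new reading comes with each control period).
- read_camera(name): name is "scene" or "top" or "wrist"; returns the picture (384x512x3 uint8, red, green, blue); there is no depth.
- calibration(name): a dict with "camera_matrix" (3x3 intrinsics, pixels), "rvec" (rotation vector, rad) and "tvec" (3), from world to camera coordinates, as OpenCV has them. Camera axes: x right, y down, z forward; pixel columns grow to the right and rows downward; lengths in m; the calibration is good to about 2 mm. A picture is of the moment at which its call begins: read the wrist's pose just before it. calibration takes no time and is no camera call; for the wrist camera it gives the pose at the moment of the call.
- finish_job(): hands the job in; it is judged then, once.
The state is a dict: "time": time; "q": joint angles; "joint_vel": joint speeds; "joint_torque": joint torques, N m; "tool_pos": TCP position; "tcp_rot": TCP orientation; "wrist_force": force on the tool from outside, world axes, zero at the start; "torque": the same for the moment, N m; "width": opening from 0.0 (shut) to 1.0 (fully open); "grip_force": force on a finger pad.
Only numpy, scipy, OpenCV 4.12 (cv2) and the standard library are available. Lean on these libraries where they do the work, as an engineer would, in place of code of your own. Each camera call takes 0.05 s, during which the arm holds its last target. There are 200 camera calls.

## Task

Scrub out the tall glass beaker that is clipped slantwise in the wash stand. Take from the steel tray beside it the bottle brush with the thick head that fills the beaker, and give the inside three full strokes with it: each time push it down until the end bristles are squashed and you feel the stem come up firm against the bottom with about 10 N (the glass must never get more than 25 N), then draw it back at least half the beaker's depth. Then draw the brush right out and lay it back down in the tray, leaving the slim brush in the tray and the timer, the tissue roll and the dropper bottle where they stand.

Things in the scene. Friction and masses are not known exactly. Their poses are not given: they have to be found in the camera images.
- wide_brush: Bottle brush, 245 mm, 0.1 kg: grey handle 90 mm long, 22 x 22 mm, rounded; bare wire stem; head of white bristles 90 mm long, 55 mm across, round-ended. Lies sloping 6 degrees on bristles and handle end. Origin: middle of the handle, +x along the brush to the tip: handle x = -45 to 45, wire to 110, head 110 to 200 mm. End bristles give 6 mm at about 4 N, then the stem is hard.
- wide_brush_tip (a point): The outermost point of the thick head's bristles when not squashed (it stays fixed to the stem), on the brush's axis, 200 mm from the middle of the handle.
- slim_brush: The other bottle brush in the tray, same length and handle but a slim head only 25 mm across. Too thin for this beaker. Pose: origin at the middle of the handle, +x along the brush toward its tip.
- slim_brush_tip (a point): The outermost point of the slim head, 200 mm from the middle of its handle.
- wash_stand: Fixed stand: grey base plate 124 x 150 mm, two steel ears with black knobs (126 mm over all) that carry a cradle on a stiff hinge 88 mm above the worktop. Two spring clips hold the beaker in it, mouth raised toward the stand's -y side, at an angle that differs from day to day. Origin on the worktop under the hinge, x along the hinge.
- beaker_mouth (a point): Centre of the beaker's mouth. Its +z axis is the beaker's axis pointing out of the mouth, which rises at 27 to 43 degrees above level; its x axis is level. The beaker is of clear glass, 60 mm across outside (65 mm at the rim), 55 mm inside, 130 mm deep; the bristles rub lightly on its wall.
- beaker_floor (a point): Centre of the beaker's bottom, on the inside, 130 mm behind the mouth; same axes as the mouth.
- steel_tray: Fixed shallow instrument tray of stainless steel, 289 x 394 x 25 mm over the rim, flat inside over 252 x 356 mm, floor 2 mm thick. Origin at the centre of its underside, long side along its y. The two brushes lie in it side by side along y with their tips toward +y; which lies on which side differs.
- tissue_roll: Roll of white tissue standing on end, 69 mm across and 100 mm high, origin under its centre. To be left alone.
- timer: White bench timer, 37 x 68 x 64 mm, origin under its centre. To be left alone.
- reagent_bottle: White dropper bottle, 26 mm across and 75 mm high, origin under its centre. To be left alone.

How it is judged:
On the way, in this order (a step that is already met when the one before it is completed fails the run):
1. the wide brush is held in the fingers and lifted out of the tray (height (world z) of wide_brush above 0.09 m and height (world z) of wide_brush_tip above 0.04 m and contact force between the fingers and wide_brush above 1 N), for 0.2 s.
2. first stroke: the brush is pushed right down, its end bristles squashed by 4 mm or more against the bottom of the beaker with over 6.5 N (z of wide_brush_tip in the frame of beaker_floor below -0.004 m and distance between wide_brush_tip and beaker_floor below 0.015 m and contact force between wide_brush and wash_stand above 6.5 N), for 0.02 s.
3. the brush is drawn back up inside the beaker by at least 60 mm (z of wide_brush_tip in the frame of beaker_floor between 0.06 and 0.15 m and x of wide_brush_tip in the frame of beaker_floor between -0.015 and 0.015 m and y of wide_brush_tip in the frame of beaker_floor between -0.015 and 0.015 m), for 0.05 s.
4. second stroke: the brush is pushed right down, its end bristles squashed by 4 mm or more against the bottom of the beaker with over 6.5 N (all of step 2), for 0.02 s.
5. the brush is drawn back up inside the beaker by at least 60 mm (all of step 3), for 0.05 s.
6. third stroke: the brush is pushed right down, its end bristles squashed by 4 mm or more against the bottom of the beaker with over 6.5 N (all of step 4), for 0.02 s.
7. the brush is drawn right out of the beaker (z of wide_brush_tip in the frame of beaker_floor above 0.145 m and height (world z) of wide_brush above 0.09 m), for 0.1 s.
At the end, for the whole second after the job is handed in: Both brushes lie at rest (slower than 20 mm/s) in the steel tray: middle of the handle within 130 mm of the tray's centre across it and 180 mm along it and less than 35 mm above the worktop, tip over the tray and less than 60 mm above the worktop (x of wide_brush in the frame of steel_tray between -0.13 and 0.13 m and y of wide_brush in the frame of steel_tray between -0.18 and 0.18 m and x of wide_brush_tip in the frame of steel_tray between -0.145 and 0.145 m and y of wide_brush_tip in the frame of steel_tray between -0.195 and 0.195 m and height (world z) of each of wide_brush, slim_brush below 0.035 m and height (world z) of each of wide_brush_tip, slim_brush_tip below 0.06 m and linear speed of each of wide_brush, slim_brush below 0.02 m/s and x of slim_brush in the frame of steel_tray between -0.13 and 0.13 m and y of slim_brush in the frame of steel_tray between -0.18 and 0.18 m and x of slim_brush_tip in the frame of steel_tray between -0.145 and 0.145 m and y of slim_brush_tip in the frame of steel_tray between -0.195 and 0.195 m); the robot touches nothing.
It fails at once if the stand or the glass is loaded with more than 25 N (contact force between anything else and wash_stand above 25 N).
It fails at once if the thick brush is let fall instead of laid down (linear speed of wide_brush above 0.7 m/s and contact force between the fingers and wide_brush below 0.1 N).
It fails at once if the slim brush is lifted out of the tray (height (world z) of slim_brush above 0.08 m).
It fails at once if the tissue roll, the timer or the dropper bottle is moved by more than 30 mm (distance of any of tissue_roll, timer, reagent_bottle from where it was at the start of the episode above 0.03 m).
It also fails if it takes over 59 s, if anything falls off the work surface, if the arm or the gripper's body presses on something with over 40 N, if the wrist force passes 120 N, or if a joint passes its speed limit or range.

## Working session

There is one attempt and no reset: what is moved stays moved. The work goes in short steps, Python scripts to look and compute and a tool call to move; the robot and the scene stay as the last step left them, time stands still between calls to the robot, and variables do not carry over. Pictures are saved under pics/ and viewed, at most 10 in all, crops included, and the job is handed in when it is done.

Besides the shell and the picture viewer there is one more tool, called after "Request:" as a command line: name --argument value ..., lists and objects as JSON in quotes. move_arm: Moves the arm, as the interface text tells. Its arguments: {"type":"object","properties":{"series":{"type":"array"},"grip_force":{"type":"number"}},"required":["series"]}

```bash
mkdir -p pics; ls
python3 - <<'E'
from workcell import *
import cv2,numpy as np
print(read_state())
for n in ("scene","top"):
    im=read_camera(n); np.save(f"pics/{n}0.npy",im); cv2.imwrite(f"pics/{n}0.png",cv2.resize(im[:,:,::-1],(800,600),interpolation=cv2.INTER_CUBIC))
    c=calibration(n); print(n,c["camera_matrix"].tolist(),c["rvec"],c["tvec"])
E
```

```text
pics
{'time': 0.0, 'q': array([-1.29189781e+00,  2.64774948e-01,  1.60540629e+00, -1.53796647e-05,
        1.27370965e+00, -3.68904904e-02]), 'joint_vel': array([ 4.59388851e-04,  4.10283870e-04,  3.65746161e-04, -9.97429954e-05,
       -1.49908799e-03, -1.84203144e-04]), 'joint_torque': array([-4.09441454e-04, -5.15105009e+01, -3.67319226e+01, -1.93283945e-04,
        1.28735075e-02, -3.60980451e-06]), 'tool_pos': array([ 0.20940986, -0.64084833,  0.20672998]), 'tcp_rot': array([-3.10026049e+00, -4.93630233e-01,  4.58356817e-04]), 'wrist_force': array([ 0.74871979, -0.90138624,  0.12049053]), 'torque': array([ 0.04594873, -0.06017892, -0.00427666]), 'grip_force': 0.0, 'width': 0.9976936111553425}
scene [[377.25748265608934, 0.0, 252.53828274435875], [0.0, 377.25748265608934, 196.7038203761613], [0.0, 0.0, 1.0]] [ 0.62009467 -2.50923941  1.30370614] [0.46372508 0.24694818 0.67181143]
top [[364.68484535888217, 0.0, 261.5975179343177], [0.0, 364.68484535888217, 194.0302225495156], [0.0, 0.0, 1.0]] [ 2.12475747 -2.14990832  0.21960206] [-0.04391942  0.55843968  1.01121114]
```

View pics/scene0.png

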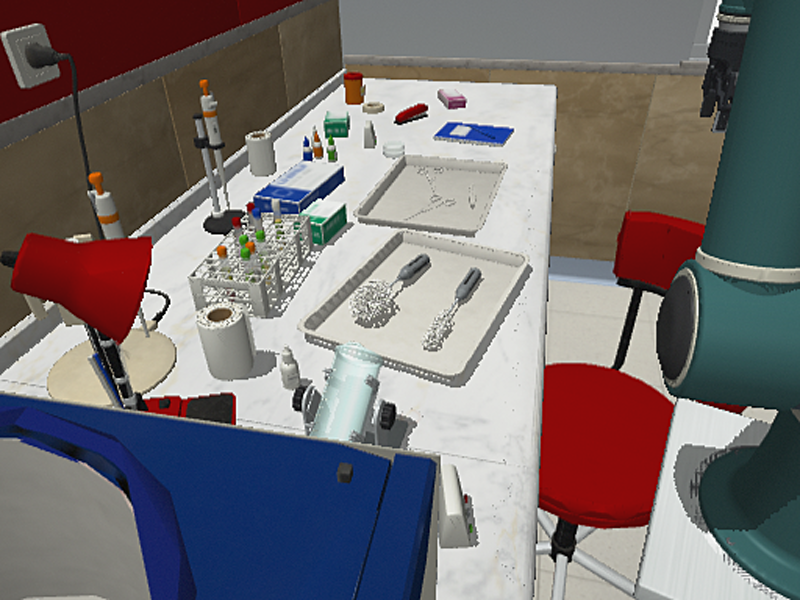

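View pics/top0.png

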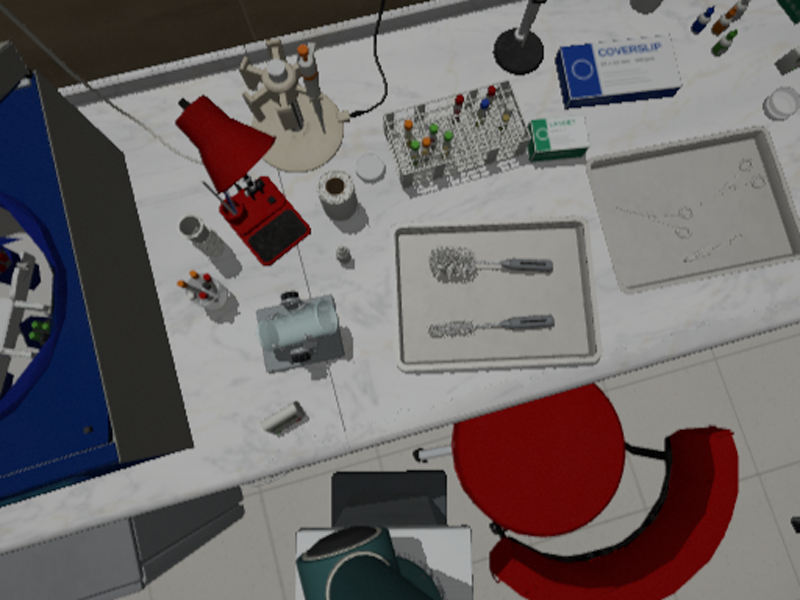

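The scene view shows the thick brush at about (395,290), with its handle toward the far side, and the beaker at (350,390) with its mouth facing the tray. In the top view the thick brush's handle runs (502..552,265) with its tip at (430,263). The knobs are at (290,298) and (301,355), and the mouth is near (335,320). Next I'll crop around the beaker.

Run:
```python
import cv2,numpy as np
a=np.load("pics/scene0.npy")[212:292,180:280,::-1]; b=np.load("pics/top0.npy")[180:245,155:230,::-1]
cv2.imwrite("pics/c1.png",cv2.resize(a,(750,600),interpolation=cv2.INTER_CUBIC))
cv2.imwrite("pics/c2.png",cv2.resize(b,(675,585),interpolation=cv2.INTER_CUBIC))
```

```text
(no output)
```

View pics/c1.png

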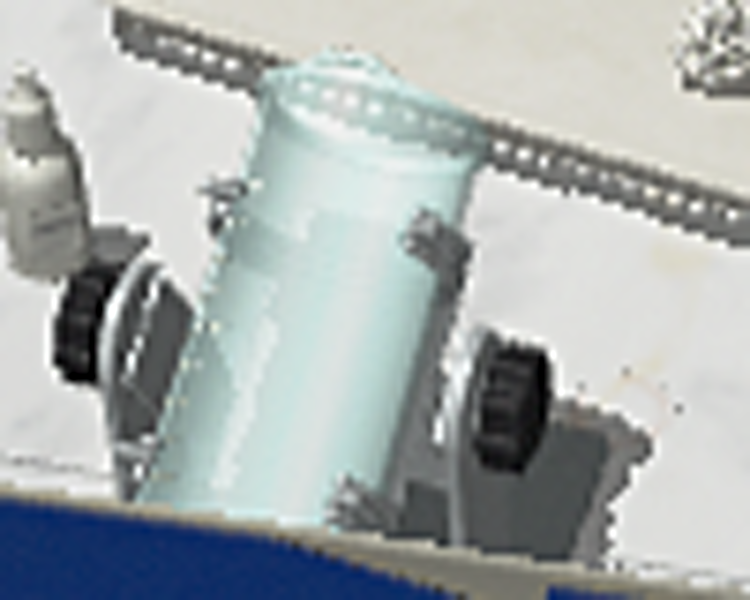

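View pics/c2.png

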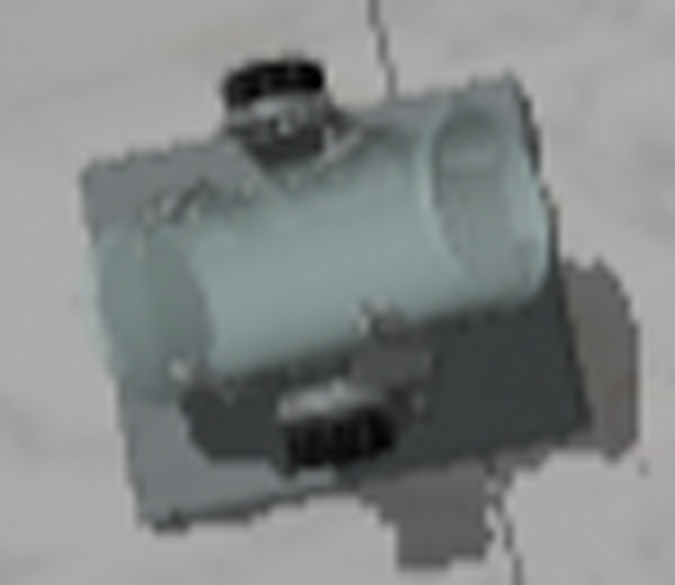

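The crops give the rim ellipse. In the scene crop its ends are at (262,85) and (491,130), with the top at y=48. In the top crop it spans x 428–550 and y 92–312. The base-plate corners and knobs are clear, so I'll fit the pose from these.

```bash
cat > h.py <<'E'
from workcell import *
import cv2,numpy as np
from scipy.optimize import least_squares
from scipy.spatial.transform import Rotation as R
C={n:calibration(n) for n in("scene","top")}
def proj(n,P,c=None):
    c=c or C[n]
    return cv2.projectPoints(np.asarray(P,float).reshape(-1,3),c["rvec"],c["tvec"],c["camera_matrix"],None)[0].reshape(-1,2)
def ray(n,uv,z,c=None):
    c=c or C[n]
    Rm=cv2.Rodrigues(c["rvec"])[0]; o=-Rm.T@np.ravel(c["tvec"])
    d=Rm.T@np.linalg.inv(c["camera_matrix"])@np.array([uv[0],uv[1],1.]); return o+d*(z-o[2])/d[2]
def fs(u,v): return (u+.5)/7.5-.5+180,(v+.5)/7.5-.5+212
def ft(u,v): return (u+.5)/9-.5+155,(v+.5)/9-.5+180
E
cat > fit.py <<'E'
from h import *
th=np.linspace(0,2*np.pi,90)
def frame(yaw,el):  # axis out of the mouth
    ax=np.array([np.cos(el)*np.sin(yaw),-np.cos(el)*np.cos(yaw),np.sin(el)]) # stand -y
    x=np.array([np.cos(yaw),np.sin(yaw),0]); return ax,x,np.cross(ax,x)
def circ(M,f,t,r): ax,x,y=f; return M-ax*t+r*(np.outer(np.cos(th),x)+np.outer(np.sin(th),y))
def res(p,full=False):
    M=p[:3];yaw,el=p[3:5]; f=frame(yaw,el); o=[]
    s=proj("scene",circ(M,f,0,.0325)); t=proj("top",circ(M,f,0,.0325)); b=proj("top",circ(M,f,.1325,.030))
    o+=[s[:,0].min()-fs(260,0)[0],s[:,0].max()-fs(492,0)[0],s[:,1].min()-fs(0,48)[1],s[:,1].max()-fs(0,168)[1]]
    o+=[t[:,0].min()-ft(428,0)[0],t[:,0].max()-ft(550,0)[0],t[:,1].min()-ft(0,92)[1],t[:,1].max()-ft(0,312)[1]]
    o+=[b[:,0].min()-ft(93,0)[0],b[:,1].max()-ft(0,402)[1],b[:,0].max()-ft(208,0)[0],b[:,1].min()-ft(0,212)[1]]
    for (q1,q2,sg) in (((250,170),(150,490),1),((470,190),(385,490),-1)):
        q1,q2=np.array(fs(*q1)),np.array(fs(*q2)); d=(q2-q1)/np.linalg.norm(q2-q1); n=np.array([-d[1],d[0]])
        if n[0]<0:n=-n
        for t_ in(.02,.07):
            v=(proj("scene",circ(M,f,t_,.030))-q1)@n; o.append(v.min() if sg==1 else v.max())
    # stand: x,y, yaw; plate corners z~.008, knobs
    S=p[5:7]; x=f[1]; y=np.array([-x[1],x[0],0])
    S3=np.array([*S,0])
    k=[S3+x*a+[0,0,.088] for a in(.055,-.055)]
    kt=proj("top",k); ks=proj("scene",k)
    for a,b_ in zip(kt,(ft(275,92),ft(340,432))): o+=list(a-b_)
    for a,b_ in zip(ks,(fs(85,322),fs(515,408))): o+=list((a-b_))
    # axis horizontally over stand's centre
    o.append(1000*0.5*((M-S3)@x))
    return np.array(o)
best=min((least_squares(res,[.43,-.15,.12,y0,.6,.43,-.1],loss="soft_l1",x_scale=[.01,.01,.01,.1,.1,.01,.01]) for y0 in(0.2,-.2,-1.57,1.57,3)),key=lambda r:r.cost)
print(best.cost,best.x,np.degrees(best.x[3:5])); print(np.round(best.fun,1))
p=best.x;f=frame(p[3],p[4]);print("axis",f[0],"floor",p[:3]-.13*f[0])
np.save("beaker.npy",p)
hin=np.array([p[5],p[6],.088]);print("hinge rel mouth: along",(p[:3]-hin)@f[0],"perp",(p[:3]-hin)@f[2])
E
python3 - <<'E'
from h import *
for n,box in(("top",(315,155,360,185)),("scene",(250,160,280,183))):
    im=np.load(f"pics/{n}0.npy").astype(int); x0,y0,x1,y1=box
    g=im[y0:y1,x0:x1]; m=((g.sum(2)<390)&(g[...,2]>=g[...,0])).astype(np.uint8)
    k,l,st,_=cv2.connectedComponentsWithStats(m); i=1+st[1:,4].argmax(); 
    pts=np.argwhere(l==i)[:,::-1]+[x0,y0]; r=cv2.minAreaRect(pts.astype(np.float32)); print(n,r,pts.min(0),pts.max(0), ray(n,r[0],.018))
for uv in((321.3,169.5),(353,170.2),(275,168.5)): print(ray("top",uv,.018 if uv[0]>300 else .035))
for uv in((398,222),(395,370),(602,362),(586,219)): print("tray",ray("top",np.array(uv)/1.5625,.025))
E
python3 fit.py
```

```text
top ((336.0216064453125, 169.02371215820312), (34.10115432739258, 6.674925804138184), 2.602562189102173) [319 166] [353 173] [ 0.63950936 -0.28009733  0.018     ]
scene ((263.0799865722656, 171.9400177001953), (7.600000381469727, 25.80000114440918), 53.13010025024414) [253 163] [274 180] [ 0.64143962 -0.27739738  0.018     ]
[ 0.63837495 -0.23481829  0.018     ]
[ 0.63538518 -0.3321297   0.018     ]
[ 0.63830372 -0.09218403  0.035     ]
tray [ 0.72474045 -0.0323059   0.025     ]
tray [ 0.4358877 -0.0236813  0.025    ]
tray [ 0.44610048 -0.41498764  0.025     ]
tray [ 0.72862162 -0.40436642  0.025     ]
5.999860146767978 [0.52537004 0.09192232 0.12240792 0.20438919 0.46758446 0.5130099
 0.15305829] [11.71063773 26.79061584]
[-0.   0.7  0.9 -0.3  0.2  0.7  0.3 -0.9 -1.1 -0.1  0.2  0.4 -1.3 -1.6
  0.5  0.5  0.2 -0.5  0.2  0.   2.5  0.7 -0.7  0.2 -0.2]
axis [ 0.18118232 -0.87407907  0.45073134] floor [0.50181634 0.2055526  0.06381285]
hinge rel mouth: along 0.07118584199931206 perp 0.0026014770627470827
```

```bash
cat >> h.py <<'E'
def rot(az,pitch): # tool x along azimuth az, raised by pitch (deg), tool z down-ish, y level
    a,p=np.radians([az,pitch]); x=np.array([np.cos(a)*np.cos(p),np.sin(a)*np.cos(p),np.sin(p)]); y=np.array([np.sin(a),-np.cos(a),0]); return np.c_[x,y,np.cross(x,y)]
def plan(P,Rt,n,w,start=None):
    s=read_state(); P0,R0=start or (np.array(s["tool_pos"]),R.from_rotvec(s["tcp_rot"]).as_matrix())
    P=np.asarray(P,float); rv=R.from_matrix(R0.T@Rt).as_rotvec(); Rc=R0;
    for i in range(n):
        d=Rc.T@(P-P0)/n*100; print([w,*np.round(d,2).tolist(),*np.round(np.degrees(rv/n),1).tolist()]); Rc=Rc@R.from_rotvec(rv/n).as_matrix()
E
python3 -c "
from h import *
plan([.639,-.279,.14],rot(90,6),12,8.5)"
```

```text
[8.5, 4.34, -1.75, 0.56, 0.3, 0.4, -6.0]
[8.5, 4.49, -1.29, 0.6, 0.3, 0.4, -6.0]
[8.5, 4.6, -0.81, 0.64, 0.3, 0.4, -6.0]
[8.5, 4.65, -0.32, 0.68, 0.3, 0.4, -6.0]
[8.5, 4.66, 0.17, 0.71, 0.3, 0.4, -6.0]
[8.5, 4.61, 0.66, 0.75, 0.3, 0.4, -6.0]
[8.5, 4.51, 1.14, 0.78, 0.3, 0.4, -6.0]
[8.5, 4.36, 1.6, 0.8, 0.3, 0.4, -6.0]
[8.5, 4.16, 2.05, 0.82, 0.3, 0.4, -6.0]
[8.5, 3.92, 2.48, 0.84, 0.3, 0.4, -6.0]
[8.5, 3.63, 2.88, 0.86, 0.3, 0.4, -6.0]
[8.5, 3.3, 3.25, 0.86, 0.3, 0.4, -6.0]
```

Request:
move_arm --series '[8.5,4.34,-1.75,0.56,0.3,0.4,-6,8.5,4.49,-1.29,0.6,0.3,0.4,-6,8.5,4.6,-0.81,0.64,0.3,0.4,-6,8.5,4.65,-0.32,0.68,0.3,0.4,-6,8.5,4.66,0.17,0.71,0.3,0.4,-6]' --grip_force 90

```text
time: 0.72
tool_pos: [0.3893, -0.4895, 0.1791]
tcp_rot: [-2.837, -1.272, -0.047]
wrist_force: [1.3, 0.1, -0.3]
width: 1.0
grip_force: 0.0
```

Request:
move_arm --series '[8.5,4.61,0.66,0.75,0.3,0.4,-6,8.5,4.51,1.14,0.78,0.3,0.4,-6,8.5,4.36,1.6,0.8,0.3,0.4,-6,8.5,4.16,2.05,0.82,0.3,0.4,-6,8.5,3.92,2.48,0.84,0.3,0.4,-6]'

```text
time: 1.35
tool_pos: [0.5679, -0.3386, 0.1503]
tcp_rot: [-2.388, -1.945, -0.089]
wrist_force: [0.4, -0.5, 0.6]
width: 0.993
grip_force: 0.0
```

Request:
move_arm --series '[8.5,3.63,2.88,0.86,0.3,0.4,-6,8.5,3.3,3.25,0.86,0.3,0.4,-6,8.5,0,0,0,0,0,0]'

```text
time: 1.72
tool_pos: [0.6401, -0.2765, 0.1378]
tcp_rot: [-2.161, -2.176, -0.105]
wrist_force: [0.5, -0.8, -0.0]
width: 0.997
grip_force: 0.0
```

```bash
python3 -c "
from h import *
s=read_state();print(s['time'],s['tool_pos'],R.from_rotvec(s['tcp_rot']).as_matrix().round(3).tolist(),s['wrist_force'])
c=calibration('wrist');im=read_camera('wrist');print(c)
np.savez('pics/w1.npz',im=im,**c);cv2.imwrite('pics/w1.png',cv2.resize(im[:,:,::-1],(768,576)))
print(proj('w',[[.639,-.279,.018],[.639,-.08,.039]],c)*1.5)
plan([.639,-.279,.14],rot(90,6),2,8.5)"
```

```text
1.725 [ 0.64009371 -0.27651046  0.13779988] [[-0.007, 1.0, -0.004], [0.995, 0.007, 0.099], [0.099, -0.003, -0.995]] [ 0.53406618 -0.75117774 -0.02037937]
{'camera_matrix': array([[305.39839957,   0.        , 257.67437686],
       [  0.        , 305.39839957, 192.13079493],
       [  0.        ,   0.        ,   1.        ]]), 'rvec': array([-2.91370390e+00, -1.13085272e-02,  1.90206997e-03]), 'tvec': array([-0.63870516, -0.28084274,  0.25535682])}
[[383.6766034  288.18586443]
 [385.71233555 -80.17902395]]
[8.5, -0.04, 0.01, -0.1, -0.1, 0.2, 0.1]
[8.5, -0.04, 0.01, -0.1, -0.1, 0.2, 0.1]
```

View pics/w1.png

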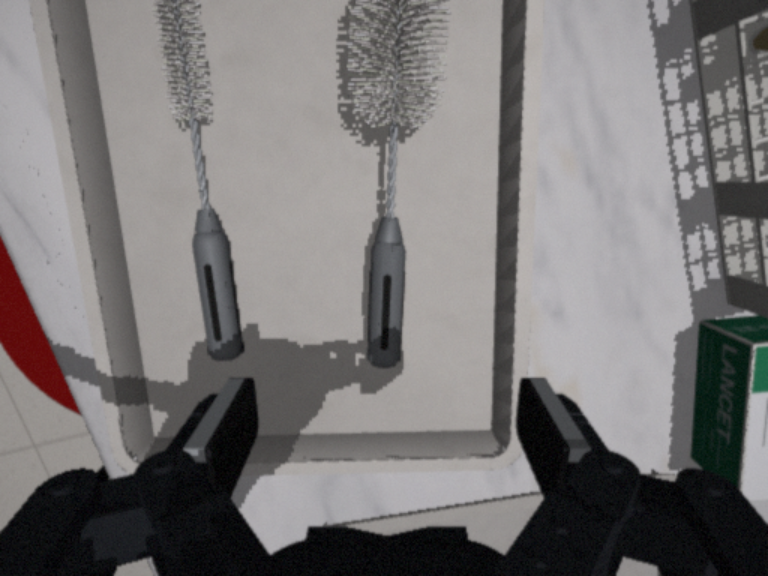

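The wrist view shows the thick brush's handle from (384,363) at the rear to (391,218) at the wire, the wire running on to (394,128), and the pads on either side of it.

```bash
python3 -c "
from h import *
d=np.load('pics/w1.npz'); c={k:d[k] for k in('camera_matrix','rvec','tvec')}
a=ray('w',np.array([384,363])/1.5,.015,c);b=ray('w',np.array([391,218])/1.5,.0225,c);e=ray('w',np.array([394,128])/1.5,.029,c);print(a,b,e,np.linalg.norm(a-b),np.linalg.norm(a-e))
az=np.degrees(np.arctan2(e[1]-a[1],e[0]-a[0]));m=a+(b-a)/np.linalg.norm(b-a)*.045;print(az,m)
print(\"grasp pt if tcp z .013\")
Rt=rot(az,6); G=m+Rt[:,2]*-.005  # grasp point 5mm above axis
T=G+Rt[:,2]*.011;print(T)
plan(T,Rt,3,6)"
```

```text
[ 0.63952612 -0.33260553  0.015     ] [ 0.64332447 -0.23297065  0.0225    ] [ 0.64451703 -0.18035248  0.029     ] 0.09998893037033942 0.1529767914279152
88.12249443869182 [ 0.64123557 -0.28776487  0.01837537]
grasp pt if tcp z .013
[ 0.64125611 -0.28713803  0.01240824]
[6, -0.72, 0.09, 4.14, -0.1, 0.1, 0.7]
[6, -0.72, 0.09, 4.14, -0.1, 0.1, 0.7]
[6, -0.73, 0.09, 4.14, -0.1, 0.1, 0.7]
```

Request:
move_arm --series '[6,-0.72,0.09,4.14,-0.1,0.1,0.7,6,-0.72,0.09,4.14,-0.1,0.1,0.7,6,-0.72,0.09,4.1,-0.1,0.1,0.7,6,0,0,0,0,0,0]' --grip_force 90

```text
time: 2.28
tool_pos: [0.6362, -0.288, 0.0095]
tcp_rot: [-2.202, -2.123, -0.109]
wrist_force: [-1.2, 0.2, 0.4]
width: 0.699
grip_force: 0.0
```

Request:
move_arm --series '[0,0,0,0,0,0,0,0,0,0,0,0,0,0,0,0,0,0,0,0,0,0,0,0,0,0,0,0,0,0,0,0,0,0,0]' --grip_force 90

```text
time: 2.9
tool_pos: [0.6414, -0.2887, 0.0146]
tcp_rot: [-2.206, -2.132, -0.114]
wrist_force: [0.9, -0.1, 1.1]
width: 0.001
grip_force: 0.0
```

The fingers shut fully with no grip force, so the grasp missed. I'll look before doing anything else.

```bash
python3 -c "
from h import *
s=read_state();print(s['tool_pos'],s['width'])
im=read_camera('wrist');im2=read_camera('scene')[130:230,180:345]
cv2.imwrite('pics/w2.png',np.vstack([cv2.resize(im[:,:,::-1],(400,300)),cv2.resize(im2[:,:,::-1],(400,242))]))"
```

```text
[ 0.64136114 -0.28868585  0.01455386] 0.0010751162282312927
```

View pics/w2.png

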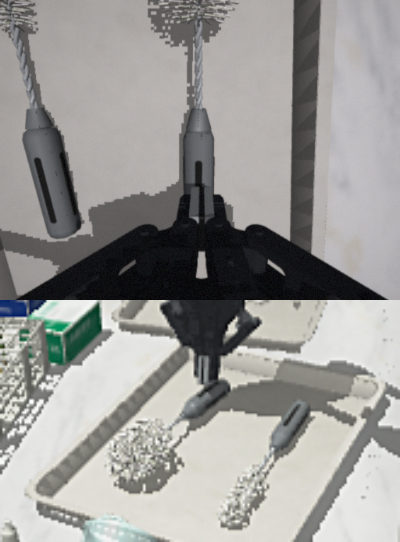

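The combined view shows the brush undisturbed and the shut fingers at, or just above, the rear of the handle. I'll check this numerically by projecting the TCP and tips into fresh pictures.

```bash
python3 -c "
from h import *
s=read_state();T=s['tool_pos'];Rm=R.from_rotvec(s['tcp_rot']).as_matrix();print(Rm.round(3).tolist())
c=calibration('wrist')
P=[T,T+.008*Rm[:,2],T-.011*Rm[:,2],[.639,-.279,.018],[.6395,-.3326,.013],[.643,-.233,.0225],[.639,-.08,.039]]
ps=proj('scene',P);pw=proj('w',P,c);pt=proj('top',P)
print('w',(pw*400/512).round().tolist());print('scene',((ps-[180,130])*400/165+[0,300]).round().tolist())
im=read_camera('scene')[150:200,235:290,::-1];a=cv2.resize(im,(660,600),interpolation=cv2.INTER_CUBIC)
for p in (ps-[235,150])*12+6: cv2.circle(a,tuple(int(v) for v in p),4,(0,0,255),-1)
cv2.imwrite('pics/s3.png',a)
"
```

```text
[[0.034, 0.999, 0.004], [0.994, -0.034, 0.103], [0.103, 0.0, -0.995]]
w [[200.0, 182.0], [200.0, 178.0], [200.0, 189.0], [197.0, 172.0], [200.0, 233.0], [200.0, 109.0], [180.0, -216.0]]
scene [[206.0, 400.0], [205.0, 406.0], [206.0, 392.0], [204.0, 402.0], [223.0, 385.0], [183.0, 415.0], [118.0, 472.0]]
```

View pics/s3.png

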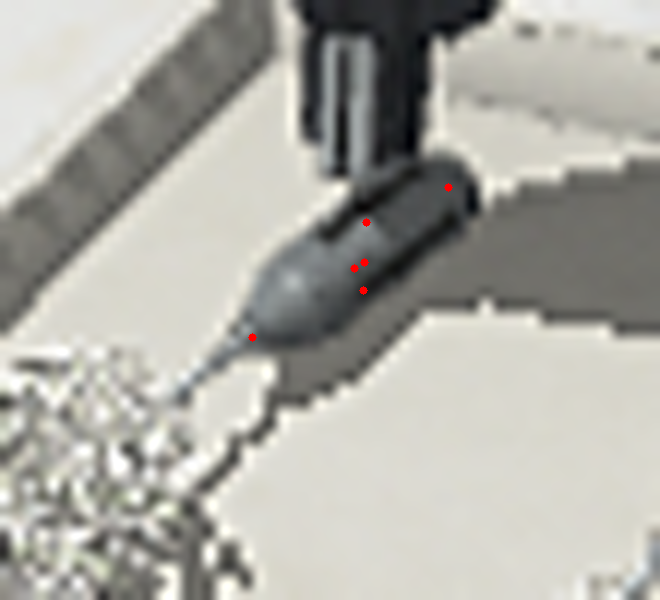

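The scene crop shows the shut fingertips resting on top of the handle at (345,170). The TCP projects to (365,262), which is about 25 mm lower than what I see. I'll check what the module says about tcp_to_tips and measure the true tip position.

```bash
python3 -c "
from h import *
import workcell; print([n for n in dir(workcell) if not n.startswith('_')], getattr(workcell,'tcp_to_tips',None))
s=read_state();T=s['tool_pos'];Rm=R.from_rotvec(s['tcp_rot']).as_matrix();c=calibration('wrist')
for k in(8,-5,-10,-15,-20,-25,-30):
  P=T+Rm[:,2]*k/1000; print(k,P.round(4),((proj('scene',P)-[235,150])*12+6).round(),(proj('w',P,c)*400/512).round(),proj('top',P).round(1))
print(s['joint_torque'].round(1))
"
```

```text
['MotionError', 'calibration', 'finish_job', 'read_camera', 'read_state', 'tcp_to_tips'] 0.008
8 [ 0.6412 -0.2878  0.0061] [[363. 291.]] [[200. 178.]] [[337.6 169.4]]
-5 [ 0.6411 -0.2891  0.019 ] [[366. 244.]] [[200. 185.]] [[339.  168.4]]
-10 [ 0.6411 -0.2896  0.024 ] [[366. 226.]] [[200. 188.]] [[339.6 168. ]]
-15 [ 0.6411 -0.2901  0.029 ] [[367. 208.]] [[200. 192.]] [[340.1 167.6]]
-20 [ 0.6411 -0.2907  0.034 ] [[368. 189.]] [[200. 195.]] [[340.7 167.2]]
-25 [ 0.6411 -0.2912  0.0389] [[369. 171.]] [[200. 199.]] [[341.2 166.8]]
-30 [ 0.641  -0.2917  0.0439] [[370. 152.]] [[200. 203.]] [[341.8 166.4]]
[  0.  -59.2 -31.7   0.4   0.3   0. ]
```

```bash
python3 -c "
from h import *
d=np.load('pics/w1.npz'); c={k:d[k] for k in('camera_matrix','rvec','tvec')}
T=np.array([.64009371,-.27651046,.13779988]);Rm=np.array([[-0.007,1.0,-0.004],[0.995,0.007,0.099],[0.099,-0.003,-0.995]])
for k in(8,0,-5,-15,-25,-35,-45): print(k,[(proj('w',T+Rm@np.array([.0,y,k/1000]),c)*1.5).round()[0].tolist() for y in(-.0425,.0425)], [(proj('w',T+Rm@np.array([.011,y,k/1000]),c)*1.5).round()[0].tolist() for y in(-.0425,.0425)])
import os;im=read_camera('wrist')[200:300,180:330,::-1];cv2.imwrite('pics/w4.png',cv2.resize(im,(750,500),interpolation=cv2.INTER_CUBIC))
c=calibration('wrist');s=read_state();T=s['tool_pos'];Rm=R.from_rotvec(s['tcp_rot']).as_matrix()
for k in(8,-5,-20,-30): print(k,((proj('w',T+Rm@np.array([.011,0,k/1000]),c)-[180,200])*5).round())
"
```

```text
8 [[282.0, 341.0], [486.0, 341.0]] [[280.0, 317.0], [488.0, 317.0]]
0 [[278.0, 350.0], [490.0, 350.0]] [[276.0, 324.0], [492.0, 324.0]]
-5 [[275.0, 355.0], [493.0, 356.0]] [[273.0, 330.0], [495.0, 330.0]]
-15 [[269.0, 368.0], [499.0, 368.0]] [[266.0, 341.0], [501.0, 341.0]]
-25 [[262.0, 382.0], [506.0, 382.0]] [[259.0, 353.0], [508.0, 354.0]]
-35 [[254.0, 398.0], [513.0, 398.0]] [[251.0, 368.0], [516.0, 368.0]]
-45 [[245.0, 415.0], [522.0, 415.0]] [[241.0, 384.0], [525.0, 384.0]]
8 [[380.  56.]]
-5 [[380.  99.]]
-20 [[379. 157.]]
-30 [[379. 202.]]
```

View pics/w4.png

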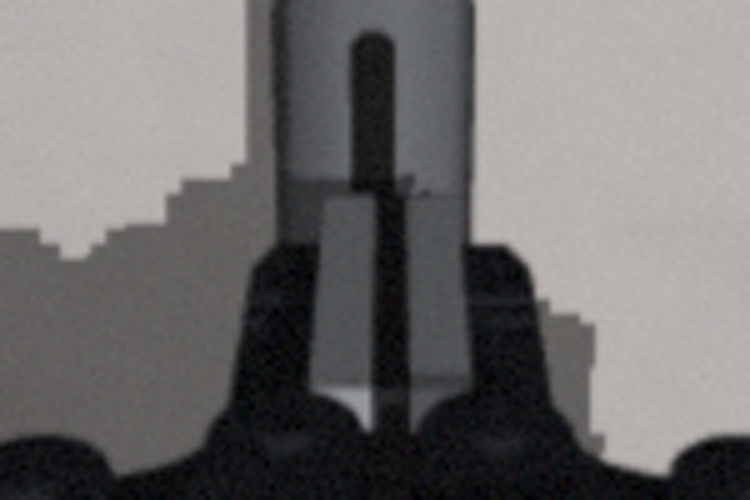

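The wrist crop shows the shut pad tips at y≈195, which puts them at k≈-27 mm. The open tips in the earlier picture fit k≈-44. So the real tips are about 35 mm farther back along the tool than the stated 8 mm ahead, and the scene view agrees. I'll open the gripper and go down about 34 mm more, watching the force.

Request:
move_arm --series '[6,0,0,0,0,0,0,6,0,0,0,0,0,0,6,0,0,0,0,0,0,6,0.1,0,1.2,0,0,0,6,0,0,0,0,0,0]'

```text
time: 3.72
tool_pos: [0.6398, -0.2855, 0.0003]
tcp_rot: [-2.204, -2.13, -0.112]
wrist_force: [0.2, -0.2, -0.3]
width: 0.703
grip_force: 0.0
```

Request:
move_arm --series '[6,0.1,0,1.2,0,0,0,6,0.1,0,0.9,0,0,0,6,0,0,0,0,0,0]'

```text
time: 4.1
tool_pos: [0.6401, -0.2815, -0.0202]
tcp_rot: [-2.204, -2.13, -0.113]
wrist_force: [0.5, 0.3, -0.1]
width: 0.705
grip_force: 0.0
```

Request:
move_arm --series '[1.5,0,0,0,0,0,0,1.5,0,0,0,0,0,0,1.5,0,0,0,0,0,0,1.5,0,0,0,0,0,0,1.5,0,0,0,0,0,0]' --grip_force 90

```text
time: 4.72
tool_pos: [0.642, -0.2827, -0.0177]
tcp_rot: [-2.207, -2.133, -0.115]
wrist_force: [0.5, 0.2, 2.9]
width: 0.237
grip_force: 88.7
```

```bash
python3 -c "
from h import *
s=read_state();print(s['tool_pos'],s['width'],s['grip_force'],s['wrist_force'])"
```

```text
[ 0.64202323 -0.28267761 -0.01768193] 0.23738589474123215 88.67085099220276 [0.45026878 0.23595601 2.93637662]
```

The grip is at 20 mm with 89 N. Now I'll lift.

Request:
move_arm --series '[1.5,0.2,0,-2,0,0,0,1.5,0.4,0,-4,0,0,0,1.5,0.4,0,-4,0,0,0,1.5,0.4,0,-4,0,0,0,1.5,0.2,0,-2,0,0,0]'

```text
time: 5.35
tool_pos: [0.6425, -0.2836, 0.1463]
tcp_rot: [-2.209, -2.135, -0.116]
wrist_force: [0.4, 0.8, -1.4]
width: 0.239
grip_force: 88.3
```

Request:
move_arm --series '[1.5,0,0,0,0,0,0,1.5,0,0,0,0,0,0]'

```text
time: 5.6
tool_pos: [0.64, -0.2823, 0.1403]
tcp_rot: [-2.204, -2.13, -0.112]
wrist_force: [-0.9, 0.7, -1.8]
width: 0.233
grip_force: 88.3
```

```bash
python3 -c "
from h import *
s=read_state();print(s['time'],s['tool_pos'],s['tcp_rot'],s['width'],s['grip_force'],s['wrist_force'],s['torque'])
c=calibration('wrist');a=read_camera('wrist');b=read_camera('scene');t=read_camera('top')
np.savez('pics/l.npz',a=a,b=b,t=t,P=s['tool_pos'],r=s['tcp_rot'],**c)
f=lambda i,y,x,h,w:cv2.resize(i[y:y+h,x:x+w,::-1],None,fx=400/w,fy=400/w,interpolation=cv2.INTER_CUBIC)
A=f(a,0,130,200,250);B=f(b,100,190,110,130);T=f(t,110,250,110,130)
h=max(B.shape[0],T.shape[0]);
cv2.imwrite('pics/l.png',np.vstack([np.hstack([f(b,90,190,90,120),f(t,120,260,90,120)]),np.hstack([f(a,0,130,180,250),np.zeros((288,400,3),np.uint8)])]))"
```

```text
5.6 [ 0.6400404  -0.2822691   0.14027549] [-2.20395145 -2.12968298 -0.11207548] 0.23296023083608455 88.26596260070801 [-0.85253956  0.68159454 -1.84244666] [-0.22451603  0.01391235 -0.00479722]
```

View pics/l.png

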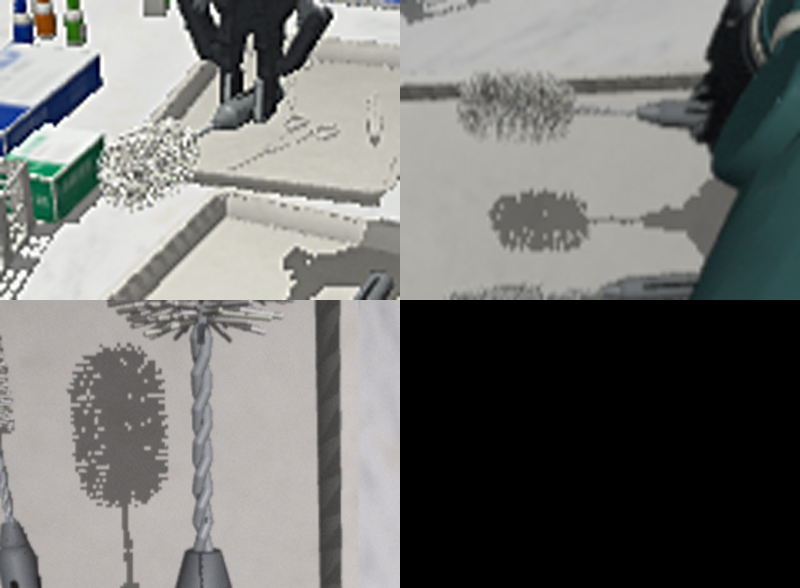

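The brush is held. In the top crop (upper right) the tip is at (458,105), the head starts at (575,105) and the handle front is at (640,112). In the wrist crop the handle front is at (203,548) and the head starts at (203,335). I'll fit the in-hand pose from these.

```bash
cat > hand.py <<'E'
from h import *
d=np.load('pics/l.npz'); c={k:d[k] for k in('camera_matrix','rvec','tvec')}
T=d['P'];Rm=R.from_rotvec(d['r']).as_matrix()
obs=[('w',110,(256.9,21.9),1),('w',48,(256.9,155),.5),('top',200,(277.4,151.5),1),('top',110,(312.5,151.5),1),('top',48,(332,153.3),1),('scene',155,(235,138.6),1)]
def bp(p,x): # brush point (mm) in tool frame
    a,y,h,pit,yaw=p; 
    return np.array([a,y,h])+x/1000*np.array([np.cos(pit)*np.cos(yaw),np.sin(yaw),-np.sin(pit)])
def res(p):
    o=[]
    for n,x,uv,w in obs: o+=list(w*(proj(n,T+Rm@bp(p,x),c if n=='w' else None)[0]-uv))
    return np.r_[o,(p-[0,0,-.035,0,0])/[.02,.003,.01,.1,.03]]
s=least_squares(res,[0,0,-.03,0,0]);p=s.x
print(p.round(4),np.degrees(p[3:]).round(2),s.fun.round(1)); print("tip",T+Rm@bp(p,200),"mid",T+Rm@bp(p,0))
np.save('hand.npy',p)
E
python3 hand.py
```

```text
[ 1.000e-04  2.300e-03 -5.700e-03  1.627e-01 -1.650e-02] [ 9.32 -0.94] [-0.4 -0.7  0.9  2.9  0.5 -1.7 -2.3  1.3 -0.5  1.5 -0.5  0.9  0.   0.8
  2.9  1.6 -0.5]
tip [ 0.64575758 -0.09001991  0.1987669 ] mid [ 0.64231181 -0.28289111  0.14595486]
```

```bash
sed -i 's/\[.02,.003,.01,.1,.03\]/[.02,.003,.002,.1,.03]/' hand.py; python3 hand.py
python3 - <<'E'
from h import *
d=np.load('pics/l.npz'); 
from hand import bp,T,Rm,c
b=d['b'];t=d['t'];a=d['a'];th=np.linspace(0,2*np.pi,40)
def draw(n,im,p,x0,y0,w,h,k,col):
    for x,r in((-45,11),(45,11),(110,0),(112,27.5),(190,27.5),(200,0)):
        o=bp(p,x); q=[T+Rm@(o+r/1000*np.array([0,np.cos(u),np.sin(u)])) for u in th] # ~perp
        for v in (proj(n,q,c if n=='w' else None)-[x0,y0])*k+k/2: cv2.circle(im,tuple(int(i) for i in v),2,col,-1)
out=[]
for n,i,(x0,y0,w,h) in(('scene',b,(205,105,80,60)),('top',t,(265,125,80,60)),('w',a,(136,0,240,180))):
    im=cv2.resize(i[y0:y0+h,x0:x0+w,::-1],(400,300),interpolation=cv2.INTER_CUBIC)
    draw(n,im,np.load('hand.npy'),x0,y0,w,h,400/w,(0,0,255)); draw(n,im,np.array([0.002,0,-.036,0.,0]),x0,y0,w,h,400/w,(0,200,0)); out.append(im)
cv2.imwrite('pics/ov.png',np.vstack([np.hstack(out[:2]),np.hstack([out[2],out[2]*0])]))
E
```

```text
[-0.0012  0.0009 -0.0288 -0.0276 -0.0032] [-1.58 -0.18] [-0.  -2.2  0.2  7.  -1.  -0.6 -2.1  1.   1.4  0.3 -0.9  3.3 -0.1  0.3
  3.1 -0.3 -0.1]
tip [ 0.64714463 -0.08721847  0.18413533] mid [ 0.64092892 -0.28652985  0.16876194]
[-0.0012  0.0009 -0.0288 -0.0276 -0.0032] [-1.58 -0.18] [-0.  -2.2  0.2  7.  -1.  -0.6 -2.1  1.   1.4  0.3 -0.9  3.3 -0.1  0.3
  3.1 -0.3 -0.1]
tip [ 0.64714463 -0.08721847  0.18413533] mid [ 0.64092892 -0.28652985  0.16876194]
```

View pics/ov.png

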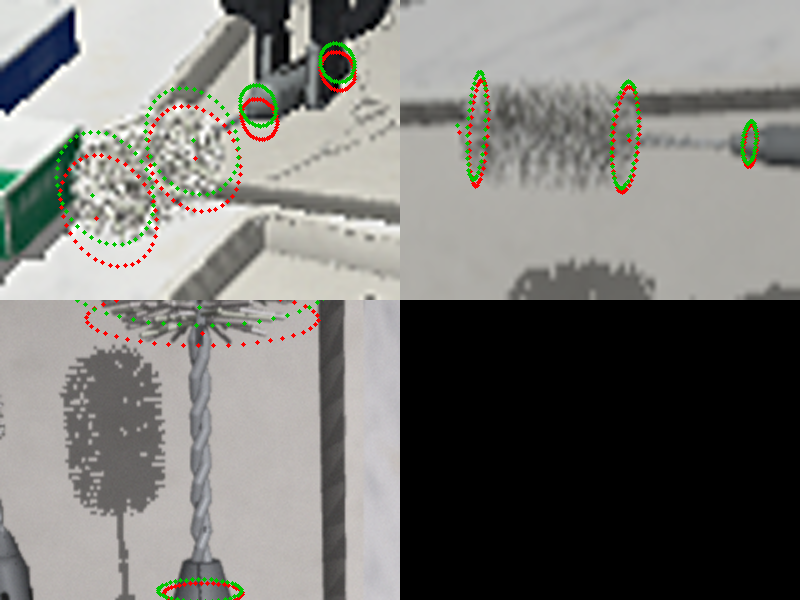

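The green overlay (axis 36 mm behind the TCP, parallel to tool x) matches all three views: the head in the scene, the head ends in the top view, and the wire in the wrist view. I'll use it to plan the approach.

```bash
cat >> h.py <<'E'
HAND=np.array([.202,0,-.036])
def beaker():
    p=np.load('beaker.npy'); yaw,el=p[3],p[4]
    ax=np.array([np.cos(el)*np.sin(yaw),-np.cos(el)*np.cos(yaw),np.sin(el)])
    return p[:3],ax,np.degrees(np.arctan2(-ax[1],-ax[0])),-np.degrees(el)
def tipz():
    s=read_state();M,ax,az,pt=beaker();Rm=R.from_rotvec(s["tcp_rot"]).as_matrix();t=s["tool_pos"]+Rm@HAND
    F=M-.13*ax; v=t-F; print("t",s["time"],"depth z",round(v@ax,4),"lat",(v-ax*(v@ax)).round(4),"F",s["wrist_force"].round(1),"axial",round(s["wrist_force"]@ax,1),"M",s["torque"].round(2),"w",round(s["width"],3)); return v@ax
E
python3 -c "
from h import *
M,ax,az,pt=beaker();print(az,pt)
Rt=rot(az,pt); Q=M+.045*ax; T=Q-Rt@HAND; print(T); plan(T,Rt,10,1.5)"
```

```text
101.71063773374057 -26.790615843693825
[ 0.57341552 -0.13986379  0.20160282]
[1.5, 1.46, -0.72, -0.47, -0.3, -3.3, -1.4]
[1.5, 1.44, -0.68, -0.55, -0.3, -3.3, -1.4]
[1.5, 1.43, -0.64, -0.64, -0.3, -3.3, -1.4]
[1.5, 1.4, -0.61, -0.72, -0.3, -3.3, -1.4]
[1.5, 1.37, -0.57, -0.8, -0.3, -3.3, -1.4]
[1.5, 1.34, -0.53, -0.88, -0.3, -3.3, -1.4]
[1.5, 1.3, -0.5, -0.96, -0.3, -3.3, -1.4]
[1.5, 1.25, -0.46, -1.04, -0.3, -3.3, -1.4]
[1.5, 1.2, -0.43, -1.11, -0.3, -3.3, -1.4]
[1.5, 1.15, -0.39, -1.18, -0.3, -3.3, -1.4]
```

Request:
move_arm --series '[1.5,1.46,-0.72,-0.47,-0.3,-3.3,-1.4,1.5,1.44,-0.68,-0.55,-0.3,-3.3,-1.4,1.5,1.43,-0.64,-0.64,-0.3,-3.3,-1.4,1.5,1.4,-0.61,-0.72,-0.3,-3.3,-1.4,1.5,1.37,-0.57,-0.8,-0.3,-3.3,-1.4]'

```text
time: 6.38
tool_pos: [0.6068, -0.2109, 0.1717]
tcp_rot: [2.017, 2.202, -0.168]
wrist_force: [-0.1, 0.2, -0.9]
width: 0.238
grip_force: 88.3
```

Request:
move_arm --series '[1.5,1.34,-0.53,-0.88,-0.3,-3.3,-1.4,1.5,1.3,-0.5,-0.96,-0.3,-3.3,-1.4,1.5,1.25,-0.46,-1.04,-0.3,-3.3,-1.4,1.5,1.2,-0.43,-1.11,-0.3,-3.3,-1.4,1.5,1.15,-0.39,-1.18,-0.3,-3.3,-1.4]'

```text
time: 7.0
tool_pos: [0.5729, -0.1397, 0.2022]
tcp_rot: [1.721, 2.13, -0.414]
wrist_force: [-0.7, 0.4, -0.7]
width: 0.236
grip_force: 88.3
```

Request:
move_arm --series '[1.5,0,0,0,0,0,0,1.5,0,0,0,0,0,0]'

```text
time: 7.25
tool_pos: [0.5738, -0.1405, 0.2026]
tcp_rot: [1.722, 2.13, -0.412]
wrist_force: [0.2, 0.3, -0.4]
width: 0.235
grip_force: 88.3
```

Run:
```python
from h import *
tipz(); M,ax,az,pt=beaker(); Rt=rot(az,pt); plan(M+.045*ax-Rt@HAND,Rt,1,1.5)
b=read_camera('scene');t=read_camera('top');s=read_state();Rm=R.from_rotvec(s["tcp_rot"]).as_matrix()
np.savez('pics/e.npz',b=b,t=t)
F=M-.13*ax;x=np.array([-ax[1],ax[0],0]);x/=np.linalg.norm(x);y=np.cross(ax,x);th=np.linspace(0,2*np.pi,40);out=[]
for n,i,(x0,y0,w,h) in(('scene',b,(175,185,120,90)),('top',t,(155,160,120,90))):
    im=cv2.resize(i[y0:y0+h,x0:x0+w,::-1],(400,300),interpolation=cv2.INTER_CUBIC);k=400/w
    L=[([M-ax*tt+r*(np.cos(u)*x+np.sin(u)*y) for u in th],(0,0,255)) for tt,r in((0,.0325),(.1325,.03))]
    L+=[([s['tool_pos']+Rm@(HAND+np.array([a,r*np.cos(u),r*np.sin(u)])) for u in th],(0,200,0)) for a,r in((-.01,.0275),(-.088,.0275),(-.155,.011),(0,0))]
    for q,col in L:
        for v in (proj(n,q)-[x0,y0])*k+k/2: cv2.circle(im,tuple(int(j) for j in v),1,col,-1)
    out.append(im)
cv2.imwrite('pics/e.png',np.hstack(out))
```

```text
t 7.25 depth z 0.1757 lat [-0.0009 -0.0007 -0.0009] F [ 0.2  0.3 -0.4] axial -0.4 M [0.25 0.1  0.02] w 0.235
[1.5, 0.1, -0.02, 0.06, 0.5, 0.5, 0.3]
```

View pics/e.png

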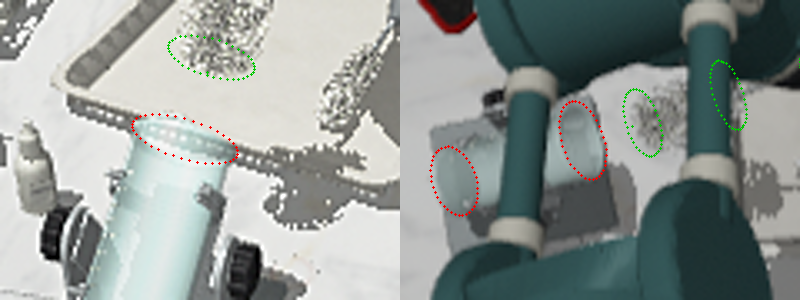

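The overlay shows the head tip at (213,60) in line with the rim circle at (185,138). The top view agrees to about 3 mm. That was my eleventh viewed picture and the limit is 10, so I'm going by numbers alone from here. Now the insertion.

Request:
move_arm --series '[1.5,0.1,0,0.06,0.5,0.5,0.3,1.5,2,0,0,0,0,0,1.5,2,0,0,0,0,0,1.5,1.5,0,0,0,0,0,1.5,1,0,0,0,0,0]'

```text
time: 7.98
tool_pos: [0.562, -0.0827, 0.1726]
tcp_rot: [1.737, 2.131, -0.413]
wrist_force: [0.1, -0.7, -1.8]
width: 0.234
grip_force: 88.3
```

```bash
python3 -c "
from h import *
tipz()"
```

```text
t 7.975 depth z 0.1099 lat [0.0006 0.0003 0.0003] F [ 0.1 -0.7 -1.8] axial -0.1 M [0.25 0.04 0.03] w 0.234
```

Request:
move_arm --series '[1.5,2,0,0,0,0,0,1.5,2,0,0,0,0,0,1.5,2,0,0,0,0,0,1.5,1.5,0,0,0,0,0,1.5,0,0,0,0,0,0]'

```text
time: 8.6
tool_pos: [0.5483, -0.0163, 0.1386]
tcp_rot: [1.736, 2.133, -0.412]
wrist_force: [-0.5, 1.8, -0.7]
width: 0.239
grip_force: 88.5
```

```bash
python3 -c "
from h import *
tipz()"
```

```text
t 8.6 depth z 0.0341 lat [0.0005 0.0005 0.0007] F [-0.5  1.8 -0.7] axial -2.0 M [ 0.72  0.29 -0.04] w 0.239
```

Request:
move_arm --series '[1.5,1,0,0,0,0,0,1.5,1,0,0,0,0,0,1.5,0.4,0,0,0,0,0,1.5,0,0,0,0,0,0]'

```text
time: 9.1
tool_pos: [0.5442, 0.0042, 0.128]
tcp_rot: [1.737, 2.132, -0.412]
wrist_force: [-1.3, 1.4, -1.8]
width: 0.234
grip_force: 88.4
```

```bash
python3 -c "
from h import *
tipz()"
```

```text
t 9.1 depth z 0.0106 lat [0.0007 0.0004 0.0006] F [-1.3  1.4 -1.8] axial -2.3 M [ 0.42  0.2  -0.03] w 0.234
```

Request:
move_arm --series '[1.5,0.4,0,0,0,0,0,1.5,0.3,0,0,0,0,0,1.5,0,0,0,0,0,0]'

```text
time: 9.48
tool_pos: [0.543, 0.0099, 0.1251]
tcp_rot: [1.737, 2.131, -0.413]
wrist_force: [-0.9, 0.7, 0.3]
width: 0.238
grip_force: 88.4
```

Request:
move_arm --series '[1.5,0.2,0,0,0,0,0,1.5,0,0,0,0,0,0]'

```text
time: 9.72
tool_pos: [0.5427, 0.0115, 0.1243]
tcp_rot: [1.737, 2.131, -0.413]
wrist_force: [-0.6, -1.3, 0.1]
width: 0.236
grip_force: 88.4
```

```bash
python3 -c "
from h import *
tipz()"
```

```text
t 9.725 depth z 0.0023 lat [0.0008 0.0004 0.0005] F [-0.6 -1.3  0.1] axial 1.1 M [ 0.13  0.11 -0.04] w 0.236
```

Request:
move_arm --series '[1.5,0.3,0,0,0,0,0,1.5,0,0,0,0,0,0]'

```text
time: 9.98
tool_pos: [0.5421, 0.0143, 0.1228]
tcp_rot: [1.737, 2.131, -0.413]
wrist_force: [-0.9, -0.7, -0.6]
width: 0.24
grip_force: 88.4
```

Request:
move_arm --series '[1.5,0.2,0,0,0,0,0,1.5,0,0,0,0,0,0]'

```text
time: 10.22
tool_pos: [0.5417, 0.016, 0.122]
tcp_rot: [1.736, 2.131, -0.413]
wrist_force: [0.3, -1.0, -0.1]
width: 0.235
grip_force: 88.4
```

```bash
python3 -c "
from h import *
tipz()"
```

```text
t 10.225 depth z -0.0029 lat [0.0007 0.0004 0.0005] F [ 0.3 -1.  -0.1] axial 0.8 M [ 0.15  0.12 -0.02] w 0.235
```

Request:
move_arm --series '[1.5,0.2,0,0,0,0,0,1.5,0,0,0,0,0,0]'

```text
time: 10.48
tool_pos: [0.5414, 0.0177, 0.1211]
tcp_rot: [1.736, 2.131, -0.413]
wrist_force: [-0.1, -0.8, 0.2]
width: 0.239
grip_force: 88.4
```

Request:
move_arm --series '[1.5,0.2,0,0,0,0,0,1.5,0,0,0,0,0,0]'

```text
time: 10.72
tool_pos: [0.541, 0.0195, 0.1201]
tcp_rot: [1.737, 2.131, -0.413]
wrist_force: [-1.1, -2.1, 0.6]
width: 0.235
grip_force: 88.4
```

```bash
python3 -c "
from h import *
tipz()"
```

```text
t 10.725 depth z -0.0069 lat [0.0007 0.0004 0.0005] F [-1.1 -2.1  0.6] axial 1.9 M [0.13 0.16 0.02] w 0.235
```

Request:
move_arm --series '[1.5,0.2,0,0,0,0,0,1.5,0,0,0,0,0,0]'

```text
time: 10.98
tool_pos: [0.5407, 0.021, 0.1194]
tcp_rot: [1.736, 2.131, -0.413]
wrist_force: [-1.2, -2.3, 0.6]
width: 0.239
grip_force: 88.4
```

Request:
move_arm --series '[1.5,0.1,0,0,0,0,0,1.5,0,0,0,0,0,0]'

```text
time: 11.22
tool_pos: [0.5405, 0.0218, 0.119]
tcp_rot: [1.736, 2.131, -0.413]
wrist_force: [-0.8, -2.3, 0.8]
width: 0.235
grip_force: 88.5
```

```bash
python3 -c "
from h import *
tipz()"
```

```text
t 11.225 depth z -0.0095 lat [0.0008 0.0004 0.0005] F [-0.8 -2.3  0.8] axial 2.3 M [-0.25  0.1  -0.01] w 0.235
```

Axial force is rising slowly, which means the bristles are being squashed. I'll continue in small steps.

Request:
move_arm --series '[1.5,0.1,0,0,0,0,0,1.5,0,0,0,0,0,0]'

```text
time: 11.48
tool_pos: [0.5404, 0.0227, 0.1186]
tcp_rot: [1.736, 2.131, -0.413]
wrist_force: [-0.3, -2.8, 0.5]
width: 0.234
grip_force: 88.5
```

Request:
move_arm --series '[1.5,0.1,0,0,0,0,0,1.5,0,0,0,0,0,0]'

```text
time: 11.72
tool_pos: [0.5402, 0.0236, 0.1181]
tcp_rot: [1.736, 2.131, -0.413]
wrist_force: [-0.1, -3.7, 1.0]
width: 0.239
grip_force: 88.5
```

```bash
python3 -c "
from h import *
tipz()"
```

```text
t 11.725 depth z -0.0115 lat [0.0008 0.0004 0.0005] F [-0.1 -3.7  1. ] axial 3.7 M [-0.48  0.08  0.04] w 0.239
```

Request:
move_arm --series '[1.5,0.1,0,0,0,0,0,1.5,0,0,0,0,0,0]'

```text
time: 11.98
tool_pos: [0.54, 0.0244, 0.1176]
tcp_rot: [1.736, 2.131, -0.413]
wrist_force: [0.4, -5.0, 2.1]
width: 0.238
grip_force: 88.5
```

```bash
python3 -c "
from h import *
tipz()"
```

```text
t 11.975 depth z -0.0125 lat [0.0008 0.0004 0.0005] F [ 0.4 -5.   2.1] axial 5.3 M [-0.58  0.07  0.04] w 0.238
```

Request:
move_arm --series '[1.5,0.1,0,0,0,0,0,1.5,0,0,0,0,0,0]'

```text
time: 12.22
tool_pos: [0.5399, 0.0251, 0.1174]
tcp_rot: [1.736, 2.131, -0.414]
wrist_force: [0.8, -5.8, 2.3]
width: 0.239
grip_force: 88.5
```

```bash
python3 -c "
from h import *
tipz()"
```

```text
t 12.225 depth z -0.0132 lat [0.0008 0.0004 0.0004] F [ 0.8 -5.8  2.3] axial 6.3 M [-0.78  0.01 -0.  ] w 0.239
```

Request:
move_arm --series '[1.5,0.1,0,0,0,0,0,1.5,0,0,0,0,0,0]'

```text
time: 12.48
tool_pos: [0.54, 0.0252, 0.1175]
tcp_rot: [1.735, 2.13, -0.415]
wrist_force: [0.5, -7.3, 4.2]
width: 0.235
grip_force: 88.5
```

Request:
move_arm --series '[1.5,0.1,0,0,0,0,0,1.5,0,0,0,0,0,0]'

```text
time: 12.72
tool_pos: [0.5401, 0.0253, 0.1176]
tcp_rot: [1.734, 2.128, -0.416]
wrist_force: [1.1, -10.9, 5.4]
width: 0.236
grip_force: 88.5
```

```bash
python3 -c "
from h import *
tipz()"
```

```text
t 12.725 depth z -0.0134 lat [0.001  0.0003 0.0001] F [  1.1 -10.9   5.4] axial 12.1 M [-1.64 -0.03  0.07] w 0.236
```

It is firm at 12 N against the bottom. Now I'll draw back 8.5 cm.

Request:
move_arm --series '[1.5,-1.5,0,0,0,0,0,1.5,-2.5,0,0,0,0,0,1.5,-2.5,0,0,0,0,0,1.5,-2,0,0,0,0,0,1.5,0,0,0,0,0,0]'

```text
time: 13.35
tool_pos: [0.5551, -0.0476, 0.1551]
tcp_rot: [1.739, 2.13, -0.411]
wrist_force: [-0.8, -1.1, 0.5]
width: 0.239
grip_force: 88.5
```

```bash
python3 -c "
from h import *
tipz()"
```

```text
t 13.35 depth z 0.0701 lat [0.0013 0.0007 0.0009] F [-0.8 -1.1  0.5] axial 1.1 M [0.05 0.2  0.01] w 0.239
```

Request:
move_arm --series '[1.5,0,0,0,0,0,0,1.5,2.5,0,0,0,0,0,1.5,2.5,0,0,0,0,0,1.5,1.7,0,0,0,0,0,1.5,0.8,0,0,0,0,0]'

```text
time: 13.98
tool_pos: [0.5409, 0.0194, 0.12]
tcp_rot: [1.735, 2.133, -0.414]
wrist_force: [0.5, -0.4, -0.2]
width: 0.237
grip_force: 88.4
```

Request:
move_arm --series '[1.5,0.4,0,0,0,0,0,1.5,0.2,0,0,0,0,0,1.5,0,0,0,0,0,0]'

```text
time: 14.35
tool_pos: [0.5401, 0.0232, 0.1182]
tcp_rot: [1.737, 2.131, -0.414]
wrist_force: [-0.6, -3.2, 1.4]
width: 0.236
grip_force: 88.5
```

```bash
python3 -c "
from h import *
tipz()"
```

```text
t 14.35 depth z -0.0111 lat [0.0007 0.0004 0.0004] F [-0.6 -3.2  1.4] axial 3.4 M [-0.32  0.23  0.06] w 0.236
```

Request:
move_arm --series '[1.5,0.1,0,0,0,0,0,1.5,0.1,0,0,0,0,0,1.5,0.1,0,0,0,0,0,1.5,0,0,0,0,0,0]'

```text
time: 14.85
tool_pos: [0.5399, 0.0251, 0.1174]
tcp_rot: [1.735, 2.13, -0.415]
wrist_force: [-0.0, -7.5, 3.3]
width: 0.236
grip_force: 88.5
```

Request:
move_arm --series '[1.5,0.1,0,0,0,0,0,1.5,0,0,0,0,0,0]'

```text
time: 15.1
tool_pos: [0.54, 0.0252, 0.1176]
tcp_rot: [1.734, 2.128, -0.416]
wrist_force: [-0.1, -8.8, 5.8]
width: 0.244
grip_force: 88.6
```

```bash
python3 -c "
from h import *
tipz()"
```

```text
t 15.1 depth z -0.0134 lat [0.0009 0.0002 0.0001] F [-0.1 -8.8  5.8] axial 10.3 M [-1.55  0.07  0.1 ] w 0.244
```

Request:
move_arm --series '[1.5,0.1,0,0,0,0,0,1.5,0,0,0,0,0,0]'

```text
time: 15.35
tool_pos: [0.54, 0.0253, 0.1177]
tcp_rot: [1.733, 2.127, -0.417]
wrist_force: [0.2, -12.3, 7.1]
width: 0.234
grip_force: 88.6
```

Request:
move_arm --series '[1.5,-1.5,0,0,0,0,0,1.5,-2.5,0,0,0,0,0,1.5,-2.5,0,0,0,0,0,1.5,-2,0,0,0,0,0,1.5,0,0,0,0,0,0]'

```text
time: 15.98
tool_pos: [0.555, -0.0467, 0.1548]
tcp_rot: [1.739, 2.129, -0.41]
wrist_force: [-0.0, -0.3, 1.1]
width: 0.24
grip_force: 88.5
```

```bash
python3 -c "
from h import *
tipz()"
```

```text
t 15.975 depth z 0.0692 lat [0.0014 0.0008 0.001 ] F [-0.  -0.3  1.1] axial 0.8 M [0.11 0.25 0.04] w 0.24
```

Request:
move_arm --series '[1.5,0,0,0,0,0,0,1.5,2.5,0,0,0,0,0,1.5,2.5,0,0,0,0,0,1.5,1.7,0,0,0,0,0,1.5,0.8,0,0,0,0,0]'

```text
time: 16.6
tool_pos: [0.5407, 0.0203, 0.1196]
tcp_rot: [1.735, 2.133, -0.414]
wrist_force: [-0.2, -0.5, 0.9]
width: 0.239
grip_force: 88.5
```

Request:
move_arm --series '[1.5,0.4,0,0,0,0,0,1.5,0.2,0,0,0,0,0,1.5,0,0,0,0,0,0]'

```text
time: 16.98
tool_pos: [0.54, 0.0239, 0.1179]
tcp_rot: [1.737, 2.13, -0.414]
wrist_force: [-1.7, -3.6, 2.4]
width: 0.239
grip_force: 88.5
```

```bash
python3 -c "
from h import *
tipz()"
```

```text
t 16.975 depth z -0.012 lat [0.0007 0.0004 0.0004] F [-1.7 -3.6  2.4] axial 3.9 M [-0.45  0.15  0.1 ] w 0.239
```

Request:
move_arm --series '[1.5,0.1,0,0,0,0,0,1.5,0.1,0,0,0,0,0,1.5,0.1,0,0,0,0,0,1.5,0,0,0,0,0,0]'

```text
time: 17.48
tool_pos: [0.54, 0.0252, 0.1176]
tcp_rot: [1.735, 2.128, -0.416]
wrist_force: [0.9, -10.4, 4.9]
width: 0.236
grip_force: 88.6
```

Request:
move_arm --series '[1.5,0.1,0,0,0,0,0,1.5,0,0,0,0,0,0]'

```text
time: 17.73
tool_pos: [0.54, 0.0253, 0.1176]
tcp_rot: [1.734, 2.127, -0.417]
wrist_force: [-0.4, -12.9, 6.9]
width: 0.239
grip_force: 88.6
```

```bash
python3 -c "
from h import *
tipz()"
```

```text
t 17.725 depth z -0.0135 lat [ 0.001   0.0002 -0.0001] F [ -0.4 -12.9   6.9] axial 14.3 M [-1.85  0.09  0.12] w 0.239
```

The third stroke reached 14 N. Now I'll draw the brush right out, about 21 cm.

Request:
move_arm --series '[1.5,-1.5,0,0,0,0,0,1.5,-2.5,0,0,0,0,0,1.5,-2.5,0,0,0,0,0,1.5,-2.5,0,0,0,0,0,1.5,-2.5,0,0,0,0,0]'

```text
time: 18.35
tool_pos: [0.56, -0.0719, 0.1673]
tcp_rot: [1.739, 2.133, -0.409]
wrist_force: [-1.3, 2.1, -0.6]
width: 0.238
grip_force: 88.5
```

Request:
move_arm --series '[1.5,-2.5,0,0,0,0,0,1.5,-2.5,0,0,0,0,0,1.5,-2.5,0,0,0,0,0,1.5,-2,0,0,0,0,0,1.5,0,0,0,0,0,0]'

```text
time: 18.98
tool_pos: [0.5779, -0.1561, 0.2112]
tcp_rot: [1.739, 2.128, -0.409]
wrist_force: [0.1, 0.7, -1.3]
width: 0.235
grip_force: 88.3
```

```bash
python3 -c "
from h import *
tipz();s=read_state()
# back above its place: pose at lift
A=np.array([.641,-.283,.13]);plan(A,rot(88.1,6),10,1.5)"
```

```text
t 18.975 depth z 0.1943 lat [0.0017 0.0009 0.001 ] F [ 0.1  0.7 -1.3] axial -1.2 M [ 0.24 -0.01 -0.04] w 0.235
[1.5, -0.86, 0.36, 1.34, 0.3, 3.3, 1.3]
[1.5, -0.92, 0.39, 1.29, 0.3, 3.3, 1.3]
[1.5, -0.99, 0.42, 1.23, 0.3, 3.3, 1.3]
[1.5, -1.04, 0.45, 1.17, 0.3, 3.3, 1.3]
[1.5, -1.1, 0.48, 1.11, 0.3, 3.3, 1.3]
[1.5, -1.15, 0.51, 1.05, 0.3, 3.3, 1.3]
[1.5, -1.19, 0.54, 0.98, 0.3, 3.3, 1.3]
[1.5, -1.23, 0.57, 0.9, 0.3, 3.3, 1.3]
[1.5, -1.27, 0.61, 0.83, 0.3, 3.3, 1.3]
[1.5, -1.3, 0.64, 0.75, 0.3, 3.3, 1.3]
```

Request:
move_arm --series '[1.5,-0.86,0.36,1.34,0.3,3.3,1.3,1.5,-0.92,0.39,1.29,0.3,3.3,1.3,1.5,-0.99,0.42,1.23,0.3,3.3,1.3,1.5,-1.04,0.45,1.17,0.3,3.3,1.3,1.5,-1.1,0.48,1.11,0.3,3.3,1.3]'

```text
time: 19.6
tool_pos: [0.609, -0.2179, 0.1687]
tcp_rot: [2.027, 2.211, -0.165]
wrist_force: [0.2, 1.0, -1.6]
width: 0.237
grip_force: 88.3
```

Request:
move_arm --series '[1.5,-1.15,0.51,1.05,0.3,3.3,1.3,1.5,-1.19,0.54,0.98,0.3,3.3,1.3,1.5,-1.23,0.57,0.9,0.3,3.3,1.3,1.5,-1.27,0.61,0.83,0.3,3.3,1.3,1.5,-1.3,0.64,0.75,0.3,3.3,1.3]'

```text
time: 20.23
tool_pos: [0.6409, -0.2811, 0.1277]
tcp_rot: [-2.188, -2.13, -0.112]
wrist_force: [0.4, 1.4, -1.5]
width: 0.24
grip_force: 88.3
```

Request:
move_arm --series '[1.5,0,0,0,0,0,0,1.5,0,0,0,0,0,0]'

```text
time: 20.48
tool_pos: [0.6402, -0.2809, 0.1282]
tcp_rot: [-2.188, -2.132, -0.109]
wrist_force: [-0.7, 0.5, -0.2]
width: 0.239
grip_force: 88.3
```

```bash
python3 -c "
from h import *
s=read_state();print(s['time'],s['tool_pos'],s['wrist_force'])
plan([.641,-.283,-.010],rot(88.1,6),5,1.5)"
```

```text
20.475 [ 0.64017575 -0.28089022  0.12818931] [-0.65307996  0.47111826 -0.24426792]
[1.5, -0.35, 0.05, 2.74, -0.1, -0.1, 0.1]
[1.5, -0.34, 0.04, 2.74, -0.1, -0.1, 0.1]
[1.5, -0.34, 0.04, 2.74, -0.1, -0.1, 0.1]
[1.5, -0.34, 0.03, 2.74, -0.1, -0.1, 0.1]
[1.5, -0.33, 0.02, 2.74, -0.1, -0.1, 0.1]
```

Request:
move_arm --series '[1.5,-0.35,0.05,2.74,-0.1,-0.1,0.1,1.5,-0.34,0.04,2.74,-0.1,-0.1,0.1,1.5,-0.34,0.04,2.74,-0.1,-0.1,0.1,1.5,-0.34,0.03,2.74,-0.1,-0.1,0.1,1.5,-0.3,0.02,2.4,-0.1,-0.1,0.1]'

```text
time: 21.1
tool_pos: [0.6413, -0.2827, -0.006]
tcp_rot: [-2.206, -2.133, -0.109]
wrist_force: [-0.3, 0.2, -0.6]
width: 0.234
grip_force: 88.3
```

Request:
move_arm --series '[1.5,0,0,0,0,0,0,1.5,-0.02,0,0.3,0,0,0,1.5,0,0,0.3,0,0,0,1.5,0,0,0,0,0,0]'

```text
time: 21.6
tool_pos: [0.6416, -0.2842, -0.0109]
tcp_rot: [-2.208, -2.131, -0.109]
wrist_force: [-0.5, 0.3, -1.1]
width: 0.239
grip_force: 88.2
```

Request:
move_arm --series '[1.5,0,0,0.3,0,0,0,1.5,0,0,0,0,0,0]'

```text
time: 21.85
tool_pos: [0.6409, -0.2837, -0.0149]
tcp_rot: [-2.207, -2.13, -0.109]
wrist_force: [-0.1, 0.8, -2.5]
width: 0.236
grip_force: 88.3
```

Request:
move_arm --series '[1.5,0,0,0.2,0,0,0,1.5,0,0,0,0,0,0,3.5,0,0,0,0,0,0,4.5,0,0,0,0,0,0,6,0,0,0,0,0,0]' --grip_force 20

```text
time: 22.48
tool_pos: [0.6412, -0.2836, -0.0166]
tcp_rot: [-2.208, -2.13, -0.109]
wrist_force: [-0.1, -0.1, 0.6]
width: 0.699
grip_force: 0.0
```

Request:
move_arm --series '[6,0,0,0,0,0,0,6,0,0,0,0,0,0,6,0,0,-1,0,0,0,6,0,0,-3,0,0,0,6,0,0,-4,0,0,0]'

```text
time: 23.1
tool_pos: [0.6401, -0.2912, 0.0629]
tcp_rot: [-2.206, -2.129, -0.108]
wrist_force: [0.6, -0.1, 0.6]
width: 0.702
grip_force: 0.0
```

Request:
move_arm --series '[6,0,0,-5,0,0,0,6,0,0,-4,0,0,0,6,0,0,0,0,0,0,6,0,0,0,0,0,0]'

```text
time: 23.6
tool_pos: [0.6407, -0.3006, 0.1527]
tcp_rot: [-2.208, -2.13, -0.109]
wrist_force: [-0.5, 0.1, -0.8]
width: 0.7
grip_force: 0.0
```

Run:
```python
from h import *
s=read_state();print(s['time'],s['tool_pos'],s['width'],s['wrist_force'])
c=calibration('wrist');im=read_camera('wrist').astype(int)
np.save('pics/w9.npy',im)
m=((im.sum(2)<390)&(im[...,2]>=im[...,0])&(im.sum(2)>120)).astype(np.uint8)
print((proj('w',[[.64,-.285,.018],[.6415,-.24,.022]],c)).round())
sc=read_camera('scene').astype(int); s0=np.load('pics/scene0.npy').astype(int)
d=np.abs(sc-s0).sum(2); print('diff slim',d[172:226,268:310].mean(),'wide',d[155:212,220:278].mean(),'bottle',d[220:250,178:193].mean(),'roll',d[195:245,128:165].mean())
g=sc[160:183,250:280]; mm=((g.sum(2)<390)&(g[...,2]>=g[...,0])).astype(np.uint8)
k,l,st,_=cv2.connectedComponentsWithStats(mm); i=1+st[1:,4].argmax(); pts=np.argwhere(l==i)[:,::-1]+[250,160]; print(pts.min(0),pts.max(0),pts.mean(0),ray('scene',pts.mean(0),.018))
```

```text
23.6 [ 0.64070247 -0.30063557  0.15265101] 0.7000446427530499 [-0.5336206   0.06415637 -0.77900618]
[[256. 172.]
 [255. 127.]]
diff slim 16.442239858906525 wide 45.22565033272837 bottle 10.886666666666667 roll 10.708648648648648
[255 163] [274 178] [264.88549618 170.09923664] [ 0.64145483 -0.2892587   0.018     ]
```

By the numbers, the handle is back within a few millimetres of its first spot, and the slim brush, bottle and roll are unchanged. Handing in.

```bash
python3 -c "
from workcell import *
print(finish_job())"
```

```text
the job is handed in; nothing more can be done
None
```

The job is handed in, with no verdict returned: I gave the beaker three full strokes with the thick brush (about 12–14 N at the bottom on the wrist sensor) and laid it back in the tray; the first grasp closed on nothing because the fingertips sit about 35 mm farther back than stated, and I viewed 11 pictures, one over the limit of 10.

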